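Set a board against the flip stop of a crosscut jig

ROBOT

A 7-joint arm with a two-finger parallel gripper is mounted at the origin on a cart in front of the work surface, level with it; the furniture and walls round the work are solid. World frame = base frame: x ahead of the robot, y to its left, z up, the work surface at z = 0. Lengths are in m, angles in rad, forces in N, time in s.
With the tool pointing down it reaches from about 0.35 to 0.9 m from the base axis. Payload 8.1 kg.
Tool frame: the origin (TCP) lies between the finger pads; the fingertips stand 8 mm ahead of it and the grasp point (between the pads) lies 11 mm behind it; z points along the fingers, y is the line along which they close (so a half turn about z gives the same grasp; the last joint's range is limited). The gripper opens to 85 mm and grips with 20 to 120 N. Pads are 22 mm wide; open, the fingers measure 114 mm over their backs; the gripper's body (76 mm by 85 mm) begins 54 mm behind the grasp point. The pads swing forward as they close: fully open they stand 13 mm farther back than shut.
Start: joints at [-1.267, 0.434, 0.025, 1.573, -0.012, 1.134, -0.075], TCP at [0.247, 0.574, 0.239] pointing down, gripper open.
Joint ranges: [-2.62, 2.62], [-0.44, 2.09], [-1.27, 1.32], [0.08, 2.57], [-1.32, 4.46], [0.12, 2], [-2.74, 2.74]. Speed limits (rad/s): [2.22, 2.22, 3.01, 3.01, 3.14, 3.14, 3.14].

INTERFACE

Orientations are given as [roll, pitch, yaw] about the fixed x, y, z axes, in that order (R = Rz(yaw) Ry(pitch) Rx(roll)).
In Python, from rig import * gives the robot as it stands.
- The arm moves only by the tool arm_command, never from a script. Its argument "targets" is text: rows parted by semicolons, each of 6 numbers parted by spaces: the shift along the tool's x, y, z in cm, then the turn, a rotation vector about the tool's x, y, z in degrees. A call has 1 to 12 rows; each row is the pose to reach, as a shift and turn from the pose commanded when the call began, along the tool's axes at that moment; what a row does not reach only later rows make up. A row lasts 1/8 s, in which the tool goes at most 62.5 mm and 10.7 degrees, less where a joint would pass 70% of its speed; a pose out of reach is approached as far as the arm can. A call with a gripper value outside its range is refused whole. "fingers" is the gripper's target within -1 to 1 (fully open at 1, half-way at 0, shut at -1), set as the call begins (left out, the last holds). The fingers move at their own pace and stop on an object; "squeeze" is the grip in N (left out, the last holds). Time passes only in rows, so rows that repeat a pose let the fingers close. It gives the time, the measured TCP pose, the force, the opening and the grip force at its end, in the units of the state.
- sense(): the state, without advancing time (a new reading comes with each control period).
- read_camera(name): name is "scene" or "side" or "wrist"; returns a dict with "color" (384x512x3 uint8, red, green, blue), "fx", "fy", "cx", "cy" (pixels), "xyz" and "rotation" of the camera in the world. Camera axes: x right, y down, z forward; pixel columns grow to the right and rows downward; lengths in m; the calibration is good to about 2 mm. A picture is of the moment at which its call begins. There is no depth.
- sign_off(): hands the job in; it is judged then, once.
The state is a dict: "clock": time; "joint_pos": joint angles; "joint_vel": joint speeds; "joint_efforts": joint torques, N m; "eef_pos": TCP position; "orientation": TCP orientation; "wrist_force": force on the tool from outside, world axes, zero at the start; "moment": the same for the moment, N m; "gripper_width": finger opening in m; "finger_force": force on a finger pad.
Only numpy, scipy, OpenCV 4.12 (cv2) and the standard library are available. Lean on these libraries where they do the work, as an engineer would, in place of code of your own. Each camera call takes 0.05 s, during which the arm holds its last target. There are 200 camera calls.

TASK

Get the board ready to be sawn to length on the crosscut jig: flip the left-hand length stop down in front of the fence, push the board over so that it lies flat on the jig's bed, and push it so that its left end is snug against that lowered stop and its long edge snug along the fence. Work only by pushing with the fingers, never pinch or lift the board or the stop; leave the right-hand stop up and do not disturb the try square, the pencil and the jar.

Things in the scene. Friction and masses are not known exactly. Their poses are not given: they have to be found in the camera images.
- jig: Fixed crosscut jig: a plywood bed with a wooden fence standing on it. Origin on the bench top (z = 0) below the fence's front face; x points away from the robot, square to the fence, y along the fence to the left, z up. Bed: top 15 mm above the origin, from x = -135 to +36 mm and y = -260 to +150 mm. Fence: front face at x = 0, 26 mm thick, top 56 mm above the origin, along the whole bed, with a 4 mm saw slot through it at y = -105 mm (the saw cut also marks the bed).
- board: Loose wooden board, 22 mm thick, 260 mm long, 62 mm wide, about 0.22 kg (0.15 to 0.3). Starts standing on its narrow long edge on the bed, so far out that, tipped over toward the fence, it lands about 5 to 35 mm short of it. Origin: centre of the edge it stands on at the start; x through the thickness (at the start away from the robot, roughly square to the fence), y along the length (to the left), z along the width (up at the start).
- board_center (a point): Centre of the board (31 mm along the board's z from its origin); same axes as the board. When the board lies flat on the bed it is 26 mm above the bench top.
- left_stop: Steel bracket of the left-hand length stop (farther from the saw slot), fixed on top of the fence; the two stops look alike. Origin on the fence top, 56 mm above the bench, above the fence's front face, at the middle of the bracket's 34 mm width; axes as the jig's. Cheeks reach 36 mm above the origin and from x = -22 to +12 mm; behind them a clamping knob, 18 mm across, centred at x = 23 mm and 27 mm high. The arm's hinge pin lies along y at x = -9, z = 22 mm.
- left_stop_arm (a joint): Angle of the left stop's arm about its hinge pin, rad: 0 = raised, leaning 0.3 rad back past upright, away from the robot, on its rest (start); 3.44 = fully down, hanging in front of the fence with its tip 3 mm above the bed. The hinge is loose: pushed on its back toward the robot past upright (by about 0.5 to 0.6 rad in all), the arm falls forward and down by its own weight within about 2 s, stays down, and needs a free space of 65 mm in front of the hinge to do so.
- left_stop_mid (a point): Point inside the left stop's arm, 35 mm from the hinge pin along the arm and on its middle plane, which lies 6 mm behind the pin when raised and 6 mm in front of it when down. The arm is an aluminium bar 10 mm thick (this point's x), 22 mm wide (y, along the fence) and 60 mm long from the pin (z, toward its tip); raised, its tip is about 135 mm above the bench. When it is down, the board's end meets its right-hand side, 11 mm to the right of its middle plane.
- right_stop: Bracket of the right-hand length stop (nearer to the saw slot), same make, sizes and origin as the left one. Its arm must stay up.
- right_stop_arm (a joint): Angle of the right stop's arm, as for the left one: 0 = raised (start), 3.44 = fully down.
- try_square: Try square lying left of the jig, 115 x 177 x 17 mm, to be left alone. Origin: centre of its underside.
- carpenter_pencil: Flat carpenter's pencil lying in front of the jig's left part, 13 x 136 x 7 mm, to be left alone. Origin: centre of its underside.
- nail_jar: Glass jar with a screw lid, 63 mm across, 76 mm high, standing behind the jig, to be left alone. Origin: centre of its underside.

How it is judged:
At the end, for the whole second after the job is handed in: The left stop's arm is fully down (within 0.14 rad) and the right one still up; the board lies flat on the bed at rest, its long edge along the fence (gap at its middle under 3.5 mm, parallel within 0.015 rad) and its left end within 3.5 mm of the lowered stop (value of joint left_stop_arm above 3.3 rad and value of joint right_stop_arm below 0.1 rad and angle between the x axis of board and the z axis of jig, either way round below 0.05 rad and angle between the y axis of board and the y axis of jig, either way round below 0.015 rad and x of board_center in the frame of jig between -0.0345 and -0.028 m and z of board_center in the frame of jig between 0.022 and 0.03 m and y of board_center in the frame of left_stop between -0.1445 and -0.138 m and linear speed of board below 0.01 m/s); the robot touches nothing.
It fails at once if the board was lifted (height (world z) of board_center above 0.062 m).
It fails at once if the board or the left stop's arm was taken between the fingers ((x of the grasp point in the frame of board_center between -0.009 and 0.009 m and y of the grasp point in the frame of board_center between -0.128 and 0.128 m and z of the grasp point in the frame of board_center between -0.029 and 0.029 m) or (x of the grasp point in the frame of left_stop_mid between -0.004 and 0.004 m and y of the grasp point in the frame of left_stop_mid between -0.01 and 0.01 m and z of the grasp point in the frame of left_stop_mid between -0.03 and 0.024 m)).
It fails at once if the right-hand stop was knocked off its rest (value of joint right_stop_arm above 0.3 rad).
It fails at once if the try square, the pencil or the jar was disturbed (distance of any of try_square, carpenter_pencil, nail_jar from where it was at the start of the episode above 0.02 m).
It also fails if it takes over 67 s, if anything falls off the work surface, if the arm or the gripper's body presses on something with over 40 N, if the wrist force passes 120 N, or if a joint passes its speed limit or range.

## Working session

There is one attempt and no reset: what is moved stays moved. The work goes in short steps, Python scripts to look and compute and a tool call to move; the robot and the scene stay as the last step left them, time stands still between calls to the robot, and variables do not carry over. Pictures are saved under pics/ and viewed, at most 10 in all, crops included, and the job is handed in when it is done.

Besides the shell and the picture viewer there is one more tool, called after "Emit:" as name(argument=value, ...) on one line, values as JSON. arm_command: Moves the arm, as the interface text tells. Its arguments: {"type":"object","properties":{"targets":{"type":"string"},"fingers":{"type":"number"},"squeeze":{"type":"number"}},"required":["targets"]}

```bash
mkdir -p pics
python3 - <<'E'
from rig import *
import cv2,json,numpy as np
s=sense();print(s['eef_pos'],s['orientation'],s['clock'],s['gripper_width'])
for n in('scene','side'):
    c=read_camera(n);cv2.imwrite(f'pics/{n}0.png',cv2.resize(c['color'][:,:,::-1],(800,600),interpolation=cv2.INTER_CUBIC))
    print(n,c['fx'],c['fy'],c['cx'],c['cy'],c['xyz'],np.round(c['rotation'],4).tolist())
    json.dump({k:np.asarray(c[k]).tolist() for k in('fx','fy','cx','cy','xyz','rotation')},open(n+'.json','w'))
E
```

```text
[0.24714453 0.57351459 0.2385139 ] [-3.13998487e+00  1.46294760e-04  2.73470986e+00] 0.0 0.08564426679118722
scene 469.03440107083384 469.03440107083384 256.3899925913508 197.26327880703877 [ 0.11472115 -0.80609762  0.81374159] [-2.1864, -0.0224, -0.4583]
side 466.9381841957568 466.9381841957568 254.00856148366125 194.31370850764887 [0.20223382 1.25343871 0.59874359] [-1.9663, -0.0006, -2.8211]
```

View pics/scene0.png

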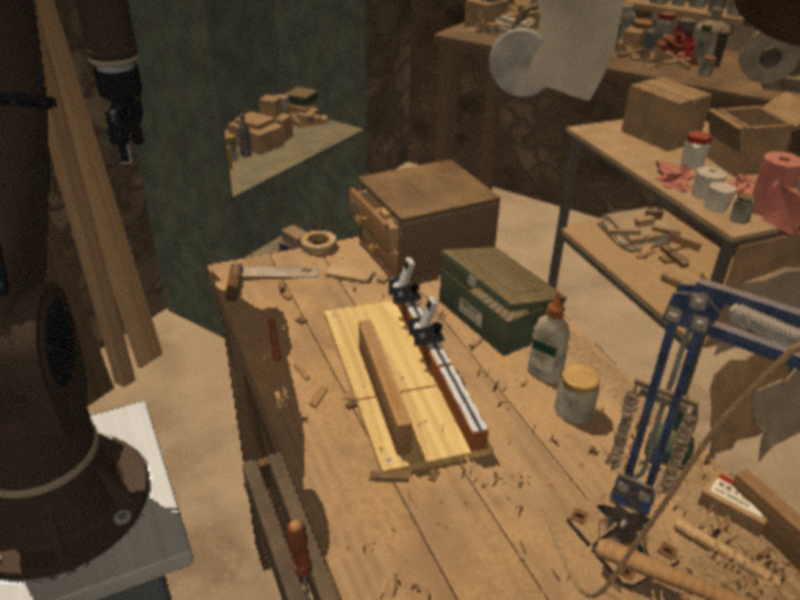

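View pics/side0.png

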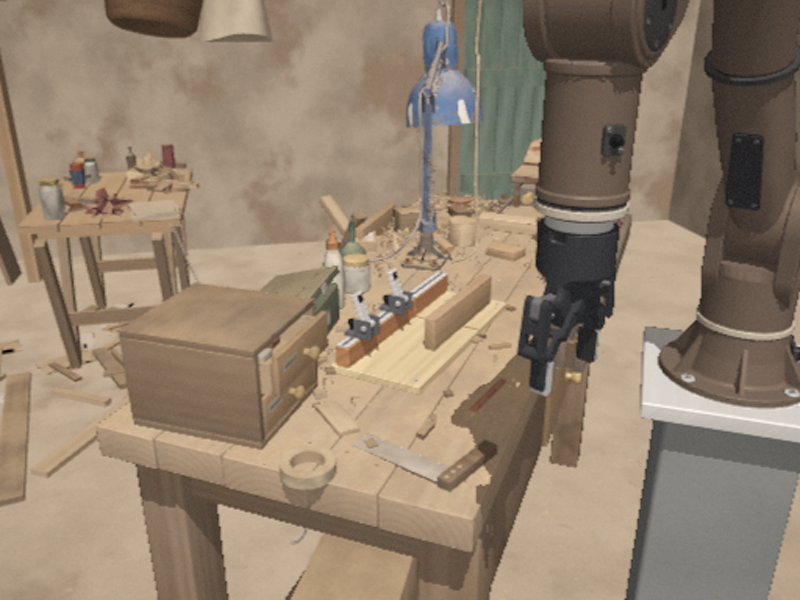

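The jig lies in the middle of both pictures, with the board standing in front of the fence. The stops are at about (405,285) and (430,325) in the scene view, and (362,320) and (398,292) in the side view. I'll enlarge these.

Run:
```python
from rig import *
import cv2
for n,(x0,y0,x1,y1) in dict(scene=(200,155,320,305),side=(205,165,333,255)).items():
    c=read_camera(n)['color'][:,:,::-1][y0:y1,x0:x1]
    k=4 if n=='scene' else 6
    cv2.imwrite(f'pics/{n}1.png',cv2.resize(c,None,fx=k,fy=k,interpolation=cv2.INTER_CUBIC))
```

```text
(no output)
```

View pics/scene1.png

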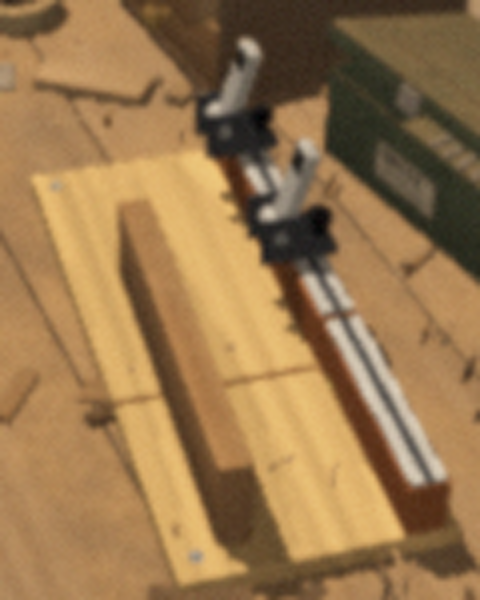

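View pics/side1.png

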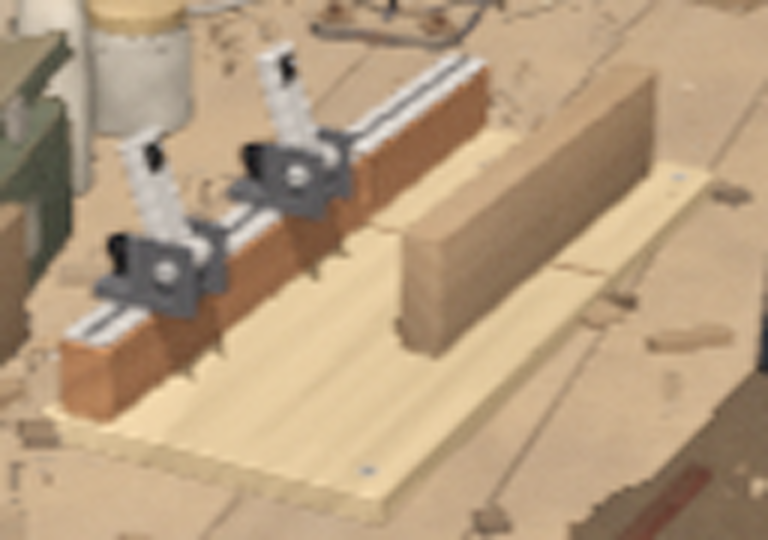

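Scene crop: bed near corners at (33,177) and (178,582), fence right-front top at (409,487), board top from (120,205) to (253,462), stop pins at (228,132) and (283,240). Side crop: bed corners at (382,500), (48,410) and (717,175), pins at (167,271) and (297,176), board left end top at (440,240) and (400,230).

```bash
cat > fit.py <<'E'
import json,numpy as np
from scipy.optimize import least_squares
from scipy.spatial.transform import Rotation as Ro
C={n:json.load(open(n+'.json')) for n in('scene','side')}
crop=dict(scene=(4,200,155),side=(6,205,165))
def cam(n):
    c=C[n];R=np.array(c['rotation'])
    R=R if R.shape==(3,3) else Ro.from_euler('xyz',R).as_matrix()
    return c,R
def proj(n,P):
    c,R=cam(n);q=(np.asarray(P)-c['xyz'])@R
    return np.c_[c['fx']*q[:,0]/q[:,2]+c['cx'],c['fy']*q[:,1]/q[:,2]+c['cy']]
def px(n,uv):
    k,a,b=crop[n];return (np.asarray(uv,float)+.5)/k-.5+[a,b]
def T(p,P):
    P=np.asarray(P,float);c,s=np.cos(p[2]),np.sin(p[2])
    return np.c_[c*P[:,0]-s*P[:,1]+p[0],s*P[:,0]+c*P[:,1]+p[1],P[:,2]]
def fit(obs,f,p0):
    def r(p): return np.concatenate([(proj(n,f(p,[o[0] for o in L]))-px(n,[o[1] for o in L])).ravel() for n,L in obs.items()])
    s=least_squares(r,p0,loss='soft_l1');return s.x,r(s.x)
E
cat > m1.py <<'E'
from fit import *
np.set_printoptions(precision=4,suppress=True)
m=lambda *a:np.array(a)/1000
J=dict(scene=[(m(-135,150,15),(33,177)),(m(-135,-260,15),(179,583)),(m(0,-260,56),(409,487)),(m(26,-260,56),(448,480)),(m(0,-260,15),(404,535)),(m(-135,-105,15),(118,405))],
 side=[(m(-135,150,15),(382,500)),(m(36,150,15),(48,410)),(m(-135,-260,15),(717,175)),(m(0,150,56),(113,355)),(m(26,150,56),(62,340)),(m(0,150,15),(113,420)),(m(0,-260,56),(488,65))])
j,r=fit(J,T,[.6,0,0]);print('jig',j);print(r.reshape(-1,2))
h=lambda x,y,z:m(x,y,z+15)
B=dict(scene=[(h(-11,130,62),(120,205)),(h(11,130,62),(148,198)),(h(-11,-130,62),(222,467)),(h(11,-130,62),(253,462)),(h(-11,-130,0),(222,537))],
 side=[(h(-11,130,62),(440,240)),(h(11,130,62),(400,230)),(h(-11,130,0),(435,357)),(h(11,130,0),(402,340)),(h(-11,-130,62),(655,72)),(h(11,-130,62),(625,65)),(h(-11,-130,0),(655,170))])
b,r=fit(B,T,[.5,0,0]);print('board',b);print(r.reshape(-1,2))
d=b[:2]-j[:2];c,s=np.cos(j[2]),np.sin(j[2]);print('board in jig',c*d[0]+s*d[1],-s*d[0]+c*d[1],b[2]-j[2])
S={'L':dict(scene=[(m(-9,-17,78),(228,132)),(m(-22,-17,56),(210,152)),(m(14,0,135),(249,45))],side=[(m(-9,17,78),(167,271)),(m(-22,17,56),(195,318)),(m(14,0,135),(141,135))]),
'R':dict(scene=[(m(-9,-17,78),(283,240)),(m(-22,-17,56),(268,262)),(m(14,0,135),(305,147))],side=[(m(-9,17,78),(297,176)),(m(-22,17,56),(323,216)),(m(14,0,135),(275,50))])}
for k in S:
    p,r=fit(S[k],lambda p,P:T(j,np.asarray(P)+[0,p[0],0]),[0.05]);print(k,p,T(j,[[-.009,p[0],.078]]));print(r.reshape(-1,2))
E
python3 m1.py; python3 -c "
from scipy.spatial.transform import Rotation as R
print(R.from_euler('xyz',[-3.13998,.000146,2.7347]).as_matrix().round(3))"
```

```text
jig [ 0.6035  0.0822 -0.1652]
[[-1.1143 -0.1588]
 [ 0.1008  0.7224]
 [ 0.143   0.0974]
 [ 1.034  -0.3334]
 [ 0.0016  0.8187]
 [-1.3173 -0.025 ]
 [ 0.3835  0.3709]
 [-0.8282  0.7898]
 [ 0.0827 -0.1704]
 [-0.6326 -0.9475]
 [-0.5071 -0.4704]
 [-0.2463  2.0495]
 [ 0.7083 -0.387 ]]
board [ 0.4952 -0.0108 -0.1893]
[[-0.4767 -0.8672]
 [ 0.5941 -0.27  ]
 [-0.1773  0.969 ]
 [ 1.5917  0.5165]
 [-0.7356  3.0245]
 [ 0.1285  0.4532]
 [-0.3194  0.5407]
 [ 0.5085  1.1869]
 [-0.9737  2.3176]
 [ 0.6035 -0.3647]
 [-0.7589 -0.3673]
 [-0.3588  1.1961]]
board in jig -0.0914805039036968 -0.10962217522328083 -0.02411747566704786
L [0.0958] [[0.6103 0.1782 0.078 ]]
[[-1.1563  0.257 ]
 [-1.2435  2.3899]
 [ 0.2298  0.4149]
 [ 0.3105  0.903 ]
 [-0.018   1.4921]
 [ 0.0514  0.1651]]
R [-0.0305] [[0.5896 0.0537 0.078 ]]
[[-0.8831 -0.2565]
 [-2.1974  1.7441]
 [ 0.9599 -0.0583]
 [ 0.6537  0.6255]
 [ 0.2814  1.774 ]
 [ 0.0484  0.0265]]
[[-0.918  0.396 -0.001]
 [ 0.396  0.918 -0.002]
 [-0.    -0.002 -1.   ]]
```

```bash
cat > h.py <<'E'
from fit import *
from rig import *
J=np.array([.6035,.0822,-.1652])
def injig(P):
    P=np.asarray(P,float);d=P[:2]-J[:2];c,s=np.cos(J[2]),np.sin(J[2]);return np.array([c*d[0]+s*d[1],-s*d[0]+c*d[1],P[2]])*1000
def ray(n,uv,z):
    c,R=cam(n);d=R@[(uv[0]-c['cx'])/c['fx'],(uv[1]-c['cy'])/c['fy'],1];o=np.array(c['xyz']);return o+d*(z-o[2])/d[2]
def moves(pts):
    s=sense();R0=Ro.from_euler('xyz',s['orientation']);G=Ro.from_euler('xyz',[np.pi,0,np.pi+J[2]])
    print('jig now',injig(s['eef_pos']).round(1),'clock',s['clock'],'F',np.round(s['wrist_force'],1))
    for p in pts:
        w=T(J,[np.array(p[:3])/1000])[0]
        print(p,R0.inv().apply(w-s['eef_pos']).round(4)*100,(R0.inv()*G*Ro.from_euler('z',p[3] if len(p)>3 else 0)).as_rotvec(degrees=True).round(1))
E
python3 - <<'E'
from h import *
s=lambda a:np.array(a)/1.5625
for nm,n,uv,z in [('box near right bottom','scene',s((510,347)),0),('box near-left bottom','scene',s((442,297)),0),('box top left near','scene',s((442,252)),.08),('drawer near bottom','scene',s((400,280)),0),('drawer right bottom','scene',s((500,262)),0),('drawer near top side','side',s((270,370)),.15),('jar','scene',s((577,415)),0),('glue','scene',s((547,378)),0)]:
    print(nm,injig(ray(n,uv,z)).round(0))
for z in(.08,.12,.16):print(z,injig(ray('scene',s((400,228)),z)).round(0),injig(ray('scene',s((508,295)),z)).round(0))
moves([(0,0,170),(75,96,170),(70,96,116)])
E
```

```text
box near right bottom [169. -27.  -0.]
box near-left bottom [104. 155.   0.]
box top left near [112. 193.  80.]
drawer near bottom [ 41. 235.   0.]
drawer right bottom [267. 248.   0.]
drawer near top side [-45. 416. 150.]
jar [ 202. -218.    0.]
glue [ 196. -122.    0.]
0.08 [ 61. 305.  80.] [177.  22.  80.]
0.12 [ 39. 236. 120.] [149. -32. 120.]
0.16 [ 17. 168. 160.] [121. -85. 160.]
jig now [-432.2  426.2  238.8] clock 0.2 F [ 0.2 -0.4 -0.3]
(0, 0, 170) [-52.17 -31.03   6.92] [ -0.1   0.  -13.8]
(75, 96, 170) [-57.15 -19.92   6.91] [ -0.1   0.  -13.8]
(70, 96, 116) [-56.67 -20.03  12.31] [ -0.1   0.  -13.8]
```

Emit:
arm_command(targets="-57.1 -19.9 4.4 0 0 -13.8;-57.1 -19.9 4.4 0 0 -13.8;-57.1 -19.9 4.4 0 0 -13.8;-57.1 -19.9 4.4 0 0 -13.8;-57.1 -19.9 4.4 0 0 -13.8;-57.1 -19.9 4.4 0 0 -13.8;-57.1 -19.9 4.4 0 0 -13.8;-57.1 -19.9 4.4 0 0 -13.8;-57.1 -19.9 4.4 0 0 -13.8;-57.1 -19.9 4.4 0 0 -13.8;-57.1 -19.9 4.4 0 0 -13.8;-57.1 -19.9 4.4 0 0 -13.8", fingers=-1)

```text
clock: 1.7
eef_pos: [0.6924, 0.166, 0.1949]
orientation: [3.141, -0.001, 2.976]
wrist_force: [-0.1, 0.6, -0.1]
gripper_width: -0.0
finger_force: 0.0
```

Run:
```python
from h import *
moves([(75,96,195),(68,96,116),(0,96,116)])
```

```text
jig now [ 73.9  97.2 194.9] clock 1.7 F [-0.1  0.6 -0.1]
(75, 96, 195) [-0.11 -0.12 -0.01] [ 0.  -0.1 -0. ]
(68, 96, 116) [ 0.58 -0.13  7.89] [ 0.  -0.1 -0. ]
(0, 96, 116) [ 7.38 -0.13  7.9 ] [ 0.  -0.1 -0. ]
```

Emit:
arm_command(targets="0.5 0 4 0 0 0;0.5 0 7.9 0 0 0;0.5 0 7.9 0 0 0;2.5 0 7.9 0 0 0;4 0 7.9 0 0 0;5 0 7.9 0 0 0;6 0 7.9 0 0 0;7 0 7.9 0 0 0;8 0 7.9 0 0 0;8 0 7.9 0 0 0;8 0 6 0 0 0;8 0 3 0 0 0")

```text
clock: 3.2
eef_pos: [0.6136, 0.178, 0.1648]
orientation: [-3.14, -0.002, 2.975]
wrist_force: [0.7, -0.3, 0.3]
gripper_width: -0.0001
finger_force: 0.0
```

Run:
```python
from h import *
import cv2
moves([(0,-110,150),(-150,-110,150)])
out=[]
for n,(x0,y0,x1,y1) in dict(scene=(200,155,320,305),side=(205,165,333,255)).items():
    c=read_camera(n)['color'][:,:,::-1][y0:y1,x0:x1]
    out.append(cv2.resize(c,(400,500 if n=='scene' else 281),interpolation=cv2.INTER_CUBIC))
out[1]=cv2.copyMakeBorder(out[1],0,219,0,0,cv2.BORDER_CONSTANT)
cv2.imwrite('pics/a.png',np.hstack(out))
```

```text
jig now [ -5.8  96.2 164.8] clock 3.2 F [ 0.7 -0.3  0.3]
(0, -110, 150) [ -0.61 -20.62   1.51] [-0.1 -0.1 -0.1]
(-150, -110, 150) [ 14.39 -20.63   1.54] [-0.1 -0.1 -0.1]
```

View pics/a.png

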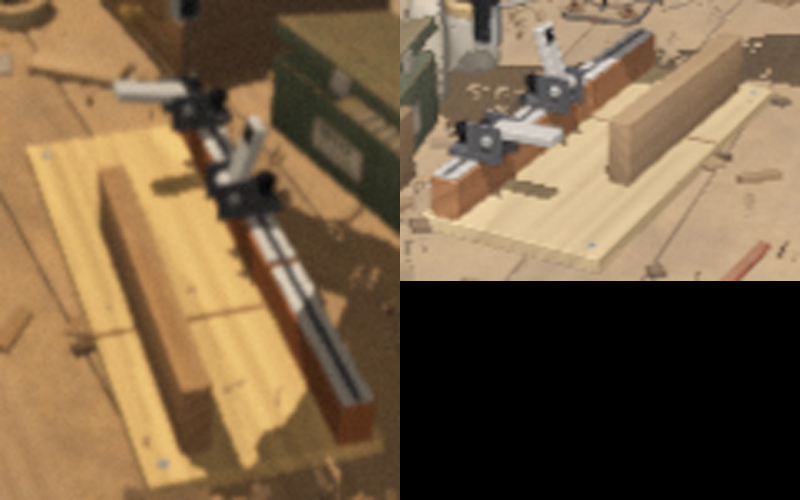

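The arm is falling forward (caught about horizontal) and the right stop is still up. Next is tipping the board.

Emit:
arm_command(targets="13.4 -20.6 0 0 0 0;13.4 -20.6 0 0 0 0;13.4 -20.6 0 0 0 0;13.4 -20.6 0 0 0 0;13.4 -20.6 0 0 0 0;13.4 -20.6 5 0 0 0;13.4 -20.6 9.3 0 0 0;13.4 -20.6 9.3 0 0 0;11.4 -20.6 9.3 0 0 0")

```text
clock: 4.42
eef_pos: [0.4672, -0.0053, 0.0729]
orientation: [-3.141, -0.002, 2.976]
wrist_force: [1.4, 0.2, 0.6]
gripper_width: 0.0002
finger_force: 0.0
```

Emit:
arm_command(targets="-0.6 0 0 0 0 0;-1.1 0 0 0 0 0;-1.6 0 0 0 0 0;-2.1 0 0 0 0 0;-2.6 0 0 0 0 0;-3.1 0 0 0 0 0;-3.6 0 0 0 0 0;-3.6 0 0 0 0 0;-3.6 0 0 0 0 0;-3.6 0 0 0 0 0")

```text
clock: 5.68
eef_pos: [0.5028, -0.0118, 0.0723]
orientation: [-3.142, -0.0, 2.976]
wrist_force: [-0.2, -0.2, 0.9]
gripper_width: -0.0
finger_force: 0.0
```

Run:
```python
from h import *
import cv2
moves([(-130,-80,72)])
out=[]
for n,(x0,y0,x1,y1) in dict(scene=(200,155,320,305),side=(205,165,333,255)).items():
    c=read_camera(n)['color'][:,:,::-1][y0:y1,x0:x1]
    out.append(cv2.resize(c,(400,500 if n=='scene' else 281),interpolation=cv2.INTER_CUBIC))
out[1]=cv2.copyMakeBorder(out[1],0,219,0,0,cv2.BORDER_CONSTANT)
cv2.imwrite('pics/b.png',np.hstack(out))
```

```text
jig now [ -83.8 -109.2   72.3] clock 5.675 F [-0.2 -0.2  0.9]
(-130, -80, 72) [4.62 2.92 0.03] [-0. -0. -0.]
```

View pics/b.png

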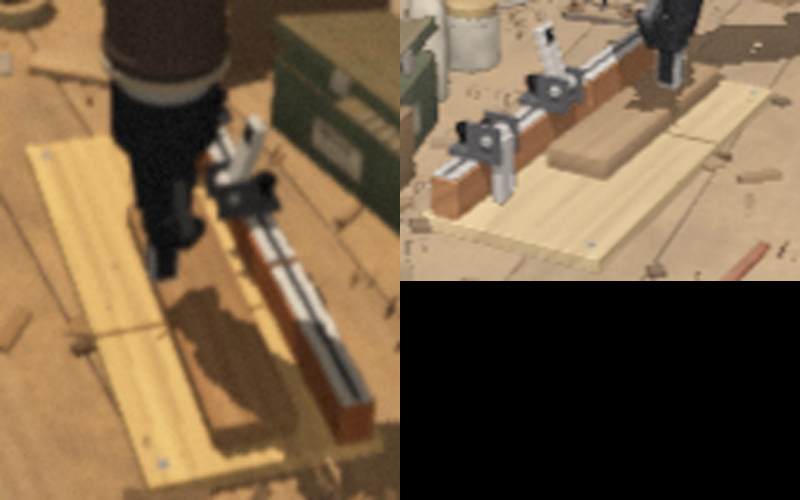

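Board is flat and the left stop hangs down. Now the push to the fence.

Emit:
arm_command(targets="3.1 0 0 0 0 0;3.1 0 2 0 0 0;3.1 0 4.3 0 0 0;3.1 0 4.3 0 0 0;2 0 4.3 0 0 0;1.2 0 4.3 0 0 0;0.7 0 4.3 0 0 0;0.3 0 4.3 0 0 0;-0.1 0 4.3 0 0 0;-0.4 0 4.3 0 0 0;-0.7 0 4.3 0 0 0;-0.7 0 4.3 0 0 0")

```text
clock: 7.28
eef_pos: [0.5106, -0.013, 0.0293]
orientation: [3.142, 0.001, 2.975]
wrist_force: [-0.6, -0.1, 0.0]
gripper_width: 0.0
finger_force: 0.6
```

Emit:
arm_command(targets="-0.2 0 0 0 0 0;-0.3 0 0 0 0 0;-0.4 0 0 0 0 0;-0.4 0 0 0 0 0")

```text
clock: 7.78
eef_pos: [0.512, -0.0139, 0.029]
orientation: [-3.141, -0.003, 2.975]
wrist_force: [-6.4, -1.0, 4.5]
gripper_width: 0.0001
finger_force: 3.2
```

Run:
```python
from h import *
moves([(-73,-110,29),(-100,-110,29),(-100,-290,80),(-35,-290,28)])
```

```text
jig now [ -74.4 -109.8   29. ] clock 7.775 F [-6.4 -1.   4.5]
(-73, -110, 29) [-0.14 -0.02  0.  ] [-0.  -0.2 -0.1]
(-100, -110, 29) [ 2.56 -0.02  0.01] [-0.  -0.2 -0.1]
(-100, -290, 80) [  2.56 -18.03  -5.07] [-0.  -0.2 -0.1]
(-35, -290, 28) [ -3.96 -18.02   0.1 ] [-0.  -0.2 -0.1]
```

Emit:
arm_command(targets="2.6 0 0 0 0 0;2.6 0 -5 0 0 0;2.6 -6 -6 0 0 0;2.6 -12 -6 0 0 0;0 -18 -6 0 0 0;-4.3 -18 -6 0 0 0;-4.3 -18 -3 0 0 0;-4.3 -18 0 0 0 0;-4.3 -18 0 0 0 0;-4.3 -16 0 0 0 0;-4.3 -15 0 0 0 0;-4.3 -15 0 0 0 0")

```text
clock: 9.28
eef_pos: [0.5326, -0.1668, 0.0303]
orientation: [3.141, 0.002, 2.978]
wrist_force: [-0.4, 0.3, -0.1]
gripper_width: 0.0002
finger_force: 0.0
```

Emit:
arm_command(targets="0 0.6 0 0 0 0;0 1.2 0 0 0 0;0 1.8 0 0 0 0;0 2.4 0 0 0 0;0 3.0 0 0 0 0;0 3.6 0 0 0 0;0 4.2 0 0 0 0;0 4.8 0 0 0 0;0 5.4 0 0 0 0;0 5.8 0 0 0 0;0 6.2 0 0 0 0;0 6.2 0 0 0 0")

```text
clock: 10.78
eef_pos: [0.542, -0.1077, 0.0295]
orientation: [-3.141, 0.001, 2.975]
wrist_force: [0.4, -1.9, 2.6]
gripper_width: -0.0001
finger_force: 1.6
```

Run:
```python
from h import *
moves([(-31,-190,29)])
```

```text
jig now [ -29.4 -197.4   29.5] clock 10.775 F [ 0.4 -1.9  2.6]
(-31, -190, 29) [0.16 0.74 0.05] [-0.   0.  -0.1]
```

Push the rest gently until force shows.

Emit:
arm_command(targets="0 0.3 0 0 0 0;0 0.5 0 0 0 0;0 0.6 0 0 0 0;0 0.7 0 0 0 0;0 0.8 0 0 0 0;0 0.8 0 0 0 0")

```text
clock: 11.52
eef_pos: [0.5429, -0.1015, 0.0294]
orientation: [-3.14, 0.0, 2.974]
wrist_force: [-0.0, -8.9, 4.5]
gripper_width: -0.0002
finger_force: 4.4
```

Run:
```python
from h import *
import cv2
moves([(-31,-190,29)])
out=[]
for n,(x0,y0,x1,y1) in dict(scene=(220,175,320,300),side=(210,185,310,255)).items():
    c=read_camera(n)['color'][:,:,::-1][y0:y1,x0:x1]
    out.append(cv2.resize(c,(400,500 if n=='scene' else 280),interpolation=cv2.INTER_CUBIC))
out[1]=cv2.copyMakeBorder(out[1],0,220,0,0,cv2.BORDER_CONSTANT)
cv2.imwrite('pics/c.png',np.hstack(out))
```

```text
jig now [ -29.6 -191.1   29.4] clock 11.525 F [-0.  -8.9  4.5]
(-31, -190, 29) [0.14 0.11 0.04] [-0.1  0.  -0.1]
```

View pics/c.png

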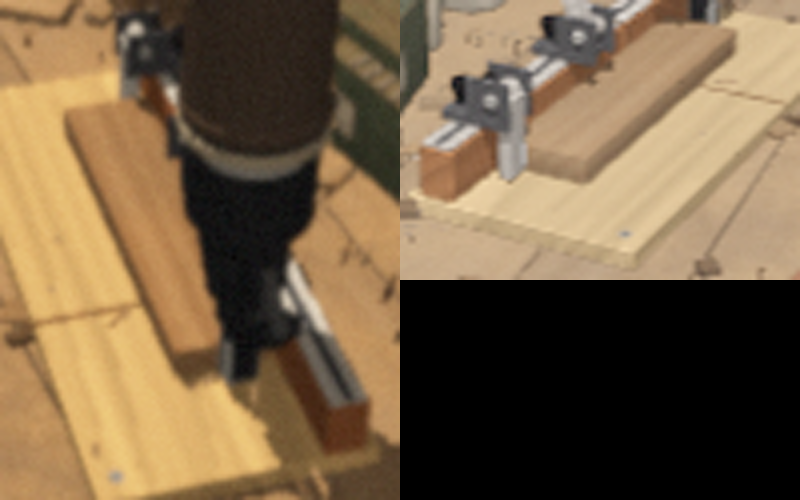

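The board end meets the stop (8.9 N). Now press the long edge again near its middle.

Emit:
arm_command(targets="0 -2 0 0 0 0;0 -2 -5 0 0 0;6 -2 -6 0 0 0;9 3 -6 0 0 0;9 9 -6 0 0 0;9 13 -6 0 0 0;9 13 -1 0 0 0;9 13 0 0 0 0;7 13 0 0 0 0;5.5 13 0 0 0 0;5 13 0 0 0 0;4.6 13 0 0 0 0")

```text
clock: 13.12
eef_pos: [0.5187, 0.036, 0.0295]
orientation: [-3.142, -0.001, 2.975]
wrist_force: [-5.8, 0.4, 5.7]
gripper_width: -0.0001
finger_force: 3.2
```

Emit:
arm_command(targets="-0.1 0 0 0 0 0;-0.2 0 0 0 0 0;-0.3 0 0 0 0 0;-0.4 0 0 0 0 0;-0.4 0 0 0 0 0")

```text
clock: 13.75
eef_pos: [0.5203, 0.0356, 0.029]
orientation: [-3.141, -0.005, 2.976]
wrist_force: [-7.9, 0.4, 6.6]
gripper_width: 0.0001
finger_force: 4.1
```

Run:
```python
from h import *
moves([(-73,-60,29)])
```

```text
jig now [-74.4 -59.6  29. ] clock 13.75 F [-7.9  0.4  6.6]
(-73, -60, 29) [-0.14 -0.04  0.  ] [-0.  -0.3 -0. ]
```

Emit:
arm_command(targets="-0.2 0 0 0 0 0;-0.4 0 0 0 0 0;-0.4 0 0 0 0 0;-0.4 0 0 0 0 0")

```text
clock: 14.25
eef_pos: [0.5211, 0.0358, 0.0286]
orientation: [-3.14, -0.01, 2.977]
wrist_force: [-16.8, 3.5, 14.9]
gripper_width: 0.0002
finger_force: 8.8
```

Emit:
arm_command(targets="1 0 0 0 0 0;3 0 0 0 0 0;5 0 -4 0 0 0;8 0 -12 0 0 0;14 0 -18 0 0 0;20 0 -18 0 0 0;24 0 -18 0 0 0;24 0 -18 0 0 0")

```text
clock: 15.25
eef_pos: [0.2874, 0.0746, 0.2097]
orientation: [3.14, 0.001, 2.978]
wrist_force: [1.4, 0.1, 0.9]
gripper_width: -0.0
finger_force: 0.0
```

Run:
```python
from h import *
import cv2
moves([(-73,-60,29)])
a=read_camera('scene')['color'][:,:,::-1][175:295,225:325];b=read_camera('side')['color'][:,:,::-1][180:270,205:325]
a=cv2.resize(a,None,fx=5,fy=5,interpolation=cv2.INTER_CUBIC)
b=cv2.resize(b,(300,225),interpolation=cv2.INTER_CUBIC)
cv2.imwrite('pics/d.png',np.hstack([a,cv2.copyMakeBorder(b,0,375,0,0,cv2.BORDER_CONSTANT)]))
```

```text
jig now [-310.5  -59.5  209.7] clock 15.25 F [1.4 0.1 0.9]
(-73, -60, 29) [-23.73  -0.11  18.11] [0.1 0.1 0.1]
```

View pics/d.png

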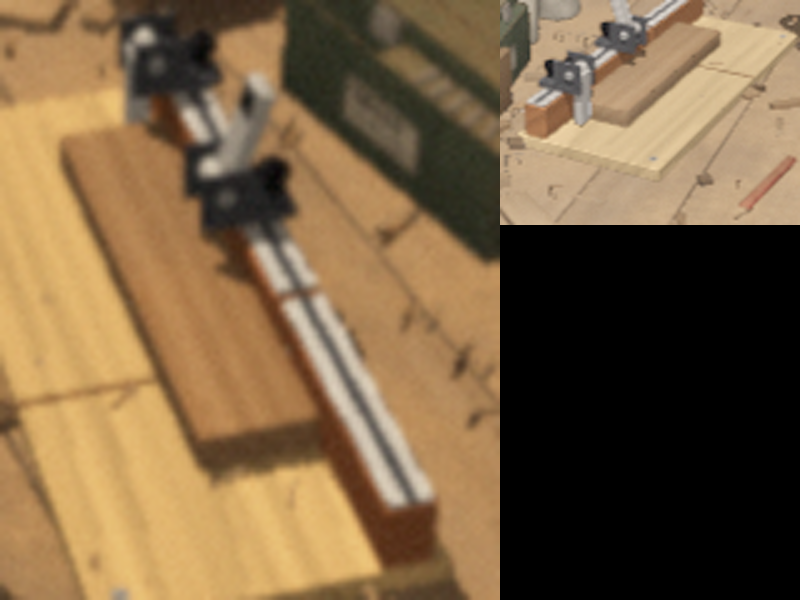

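The board looks flush along the fence. I'll re-check the end contact, pushing in line with the stop this time.

Emit:
arm_command(targets="-6 -5 4 0 0 0;-12 -10 8 0 0 0;-18 -15.6 10 0 0 0;-24 -15.6 12 0 0 0;-29.3 -15.6 12 0 0 0;-29.3 -15.6 15 0 0 0;-29.3 -15.6 18 0 0 0;-29.3 -15.6 18 0 0 0;-29.3 -14.3 18 0 0 0;-29.3 -13.7 18 0 0 0;-29.3 -13.4 18 0 0 0;-29.3 -13.4 18 0 0 0")

```text
clock: 16.85
eef_pos: [0.5575, -0.1054, 0.0299]
orientation: [3.141, 0.001, 2.977]
wrist_force: [0.2, -1.1, 0.9]
gripper_width: 0.0
finger_force: 0.0
```

Emit:
arm_command(targets="0 0.1 0 0 0 0;0 0.2 0 0 0 0;0 0.3 0 0 0 0;0 0.3 0 0 0 0")

```text
clock: 17.35
eef_pos: [0.5576, -0.1041, 0.0294]
orientation: [-3.141, 0.0, 2.975]
wrist_force: [-0.9, -4.0, 2.1]
gripper_width: -0.0001
finger_force: 2.3
```

Run:
```python
from h import *
moves([(-17,-191,29)])
```

```text
jig now [ -14.6 -191.3   29.4] clock 17.35 F [-0.9 -4.   2.1]
(-17, -191, 29) [0.24 0.03 0.04] [-0.1  0.  -0.1]
```

Emit:
arm_command(targets="0 0.1 0 0 0 0;0 0.2 0 0 0 0;0 0.3 0 0 0 0;0 0.3 0 0 0 0")

```text
clock: 17.85
eef_pos: [0.5576, -0.1037, 0.0294]
orientation: [-3.138, 0.0, 2.973]
wrist_force: [-2.7, -11.8, 1.3]
gripper_width: -0.0002
finger_force: 6.1
```

Run:
```python
from h import *
moves([(-17,-191,29)])
```

```text
jig now [ -14.7 -190.9   29.4] clock 17.85 F [ -2.7 -11.8   1.3]
(-17, -191, 29) [ 0.23 -0.01  0.04] [-0.2  0.  -0.2]
```

Firm contact. Retreat and verify.

Emit:
arm_command(targets="0 -1 0 0 0 0;0 -3 0 0 0 0;0 -3 -5 0 0 0;5 -3 -10 0 0 0;11 -3 -15 0 0 0;17 -1 -18 0 0 0;23 0 -18 0 0 0;29 0 -18 0 0 0;29 0 -18 0 0 0")

```text
clock: 18.98
eef_pos: [0.2688, -0.0521, 0.2091]
orientation: [3.141, -0.0, 2.976]
wrist_force: [1.0, 0.2, 0.2]
gripper_width: -0.0002
finger_force: 0.0
```

Run:
```python
from h import *
import cv2
a=read_camera('scene')['color'][:,:,::-1][175:275,225:300];b=read_camera('side')['color'][:,:,::-1][180:255,215:315]
a=cv2.resize(a,None,fx=5,fy=5,interpolation=cv2.INTER_CUBIC);b=cv2.resize(b,None,fx=4,fy=4,interpolation=cv2.INTER_CUBIC)
cv2.imwrite('pics/e.png',np.hstack([a,cv2.copyMakeBorder(b,0,200,0,0,cv2.BORDER_CONSTANT)]))
```

```text
(no output)
```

View pics/e.png

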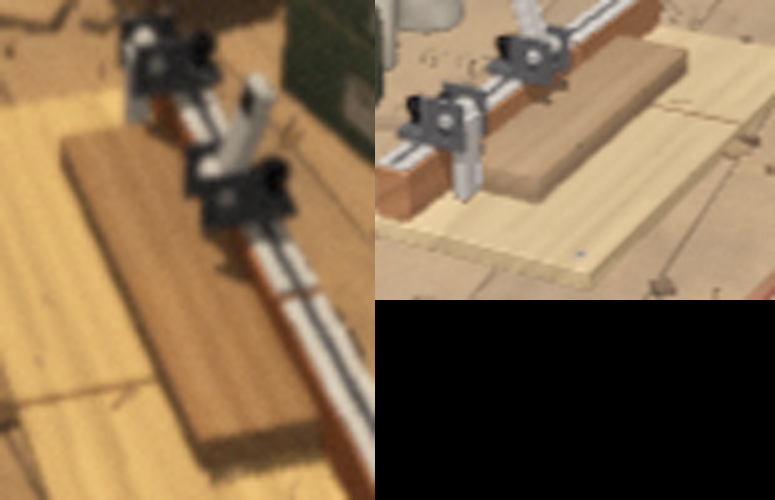

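The stop is down, with the board against it and along the fence. Board top corners are at about (62,145) and (200,440) in the scene half, and (537,180) and (687,55) in the side half. I'll compare these with the ideal pose.

Run:
```python
from h import *
crop['scene']=(5,225,175);crop['side']=(4,215,180)
m=lambda *a:np.array(a)/1000
O=dict(scene=[(m(-31,130,37),(62,145)),(m(-31,-130,37),(200,440)),(m(31,-130,37),(318,415)),(m(-31,-130,15),(207,470))],
 side=[(m(-31,130,37),(537-375,180)),(m(-31,-130,37),(687-375,52)),(m(-31,130,15),(537-375,200)),(m(-31,-130,15),(687-375,74))])
p,r=fit(O,T,[.57,.03,-.165]);print(r.reshape(-1,2).round(1));print(injig([p[0],p[1],.026]),p[2]-J[2])
q=T(J,[m(-31,-45.2,26)])[0]
for n in O: print(n,((proj(n,T([q[0],q[1],J[2]],[o[0] for o in O[n]]))-crop[n][1:]+.5)*crop[n][0]-.5).round(0).tolist())
```

```text
[[-0.3 -2.2]
 [ 0.5 -0. ]
 [ 1.1  0.2]
 [-1.2  0.7]
 [-0.1 -0.2]
 [ 0.3 -0.6]
 [-0.1  2. ]
 [ 0.   0.3]]
[-29.9632899  -45.02679582  26.        ] 0.005669962052715638
scene [[60.0, 134.0], [199.0, 441.0], [321.0, 417.0], [197.0, 474.0]]
side [[162.0, 179.0], [315.0, 50.0], [162.0, 208.0], [314.0, 75.0]]
```

```bash
python3 -c "
from rig import *
print(sign_off())"
```

```text
the job is handed in; nothing more can be done
None
```

I handed the job in at about 19 s. The left stop is down and the right one up, and the board lies flat, snug against the stop and fence. My last camera fit put it within tolerance, but the hand-in returned no verdict.

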